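Dowel up a turning blank and offer the upper half over it

ROBOT

A 6-joint arm with a two-finger parallel gripper is mounted at the origin on the work surface. World frame = base frame: x ahead of the robot, y to its left, z up, the work surface at z = 0. Lengths are in m, angles in rad, forces in N, time in s.
With the tool pointing down it reaches from about 0.35 to 0.925 m from the base axis. Payload 6.4 kg.
Tool frame: the origin (TCP) lies between the finger pads; the fingertips stand 19 mm ahead of it and the grasp point (between the pads) is the TCP; z points along the fingers, y is the line along which they close (so a half turn about z gives the same grasp; the last joint's range is limited). The gripper opens to 85 mm and grips with 20 to 120 N. Pads are 22 mm wide; open, the fingers measure 114 mm over their backs; the gripper's body (76 mm by 85 mm) begins 54 mm behind the grasp point. The pads swing forward as they close: fully open they stand 13 mm farther back than shut.
Start: joints at [1.154, 0.245, 1.558, -0, 1.339, -0.174], TCP at [0.156, 0.631, 0.25] pointing down, gripper open.
Joint ranges: [-3.13, 3.13], [-1.02, 2.26], [0.13, 2.54], [-0.95, 4.09], [0.21, 2.88], [-2.74, 2.74]. Speed limits (rad/s): [2.57, 2.57, 3.14, 3.14, 3.14, 3.14].

INTERFACE

Orientations are given as a rotation vector (axis times angle).
In Python, from rig import robot gives the robot as it stands.
- The arm moves only by the shell command python3 -m pendant 'ROWS' [FORCE]. ROWS is a JSON object of lists of equal length, an entry for each row: "hand": the opening in per cent of the stroke, from 0 (shut) to 100 (fully open); "delta_pos": the shift along the tool's x, y, z in m, a list of three; "turn": the turn, a rotation vector about the tool's x, y, z in degrees, a list of three. A call has 1 to 8 rows; each row is the pose to reach, as a shift and turn from the pose commanded when the call began, along the tool's axes at that moment; what a row does not reach only later rows make up. A row lasts 1/12 s, in which the tool goes at most 41.7 mm and 7.16 degrees, less where a joint would pass 70% of its speed; a pose out of reach is approached as far as the arm can. A call with a gripper value outside its range is refused whole. The fingers move at their own pace and stop on an object; FORCE is the grip in N (left out, the last holds). Time passes only in rows, so rows that repeat a pose let the fingers close. It gives the time, the measured TCP pose, the force, the opening and the grip force at its end, in the units of the state.
- robot.get_obs(): the state, without advancing time (a new reading comes with each control period).
- robot.get_image(name): name is "scene" or "side" or "wrist"; returns a dict with "color" (400x640x3 uint8, blue, green, red), "K" (3x3 intrinsics, pixels), "R" (3x3) and "t" (3): a world point X has camera coordinates R X + t. Camera axes: x right, y down, z forward; pixel columns grow to the right and rows downward; lengths in m; the calibration is good to about 2 mm. A picture is of the moment at which its call begins. There is no depth.
- robot.job_done(): hands the job in; it is judged then, once.
Trained networks look in a picture, given as the dict that the camera call returned (one of the last four; its "shot" number tells which), for a name from the list of things; names that differ only in an ending like _2 or _b are one class to them, and where a whole thing is asked for, a point or a joint stands for the part that bears it (a point fixed in the world has none). Each returns a list of dicts, best first, with "score" (0 to 1); they miss things now and then, are a little off and sometimes report something else, mostly with a low value. They report only what shows in the picture. A call takes as long as a camera call. They do not tell look-alikes from the thing itself.
- robot.find_in(thing, picture): "extent" ([left, top, right, bottom] in pixels, round what is visible of it).
- robot.trace(thing, picture): "pixels" (400x640 bool, what is visible of it) and "extent" ([left, top, right, bottom] in pixels, round what is visible of it).
- robot.spot_point(thing, picture): "at" ([column, row] in pixels: a listed point, or the origin of a listed thing).
The state is a dict: "t": time; "qpos": joint angles; "qvel": joint speeds; "tau": joint torques, N m; "eef_pos": TCP position; "orientation": TCP orientation; "contact_force": force on the tool from outside, world axes, zero at the start; "torque": the same for the moment, N m; "opening": finger opening in m; "grip_force": force on a finger pad.
Only numpy, scipy, OpenCV 4.12 (cv2) and the standard library are available. Lean on these libraries where they do the work, as an engineer would, in place of code of your own. Each camera call takes 0.05 s, during which the arm holds its last target. There are 200 camera calls.

TASK

Drop the two wooden dowels from the blue stand one by one into the two bores of the lower half of the turning blank, all the way down, and let go of them. Then take the upper half by its orange handling block, carry it over the row of standing blanks, and stop with it hovering level about 10 mm above the dowels, its two holes lined up with them, ready for gluing. Do not let the upper half touch the dowels or the lower half, do not disturb anything else on the bench, and finish while still holding it there.

Things in the scene. Friction and masses are not known exactly. Their poses are not given: they have to be found in the camera images.
- lower: lower half of the blank: fixed pale wooden block 120 (x) x 80 (y) x 40 mm high, its x ends between dark steel jaws 26 mm high (152 mm overall along x). Origin: centre of its underside, on the bench; z up. Two blind bores in its top at x = -35 and +35 mm, y = 0: 18.5 mm diameter, 30 mm deep, 2 mm chamfer. Stands on the left near the robot or further out near the middle (swapped with the stand).
- bore0 (a point): centre of the mouth of the lower half's bore at x = -35 mm, on its top face (40 mm above the bench)
- bore1 (a point): centre of the mouth of the lower half's bore at x = +35 mm, on its top face (40 mm above the bench)
- rack: dowel stand: fixed blue block 110 (x) x 50 (y) x 35 mm high with two sockets 70 mm apart along its x axis, 19 mm diameter, 20 mm deep, a dowel standing loosely in each. Origin at the centre of its underside, on the bench; z up.
- dowel0: loose wooden dowel, 16 mm diameter, 70 mm long, 20 g, upright in the stand at its x = -35 mm. Origin: centre of its lower end, z up along it. In the stand its foot is 15 and its top 85 mm above the bench (50 mm showing); fully down in a bore its foot is 10 and its top 80 mm above the bench (40 mm showing). Either dowel fits either bore.
- dowel1: the other dowel, the same in size and form, in the stand at its x = +35 mm
- upper: upper half of the blank: loose pale wooden plate 120 (x) x 80 (y) x 24 mm, with an orange handling block 40 x 40 mm, 50 mm high, fixed square on the middle of its top (74 mm high in all); 0.2 to 0.4 kg. Two 22 mm through holes at x = -35 and +35 mm, y = 0. Origin: centre of the plate's underside; z up. Starts flat on the bench to the robot's right; a half turn about z fits as well.
- round_blank: bystander and obstacle: pale round wooden blank, 62 mm diameter, 105 mm tall, standing loose in the row between the upper half and the lower half. Origin at the centre of its underside.
- resin_blank: bystander and obstacle: green round resin blank, 56 mm diameter, 100 mm tall, standing loose in the same row. Origin at the centre of its underside.
- square_blank: bystander and obstacle: square wooden blank 55 x 55 mm, 105 mm tall, standing loose in the same row. Origin at the centre of its underside.
- wax_jar: bystander: amber glass wax jar with a yellow lid, 64 mm diameter, 65 mm tall. Origin at the centre of its underside.
- hammer: bystander: hammer lying along its x axis on the robot's left
- chuck: bystander: steel four-jaw lathe chuck, 90 mm diameter, 62 mm tall, on the left. Origin at the centre of its underside.
There are look-alikes about, which are no part of the job. What is shaped like the dowel1 but turquoise is not meant.

How it is judged:
On the way, in this order (a step that is already met when the one before it is completed fails the run):
1. one dowel is fully down in a bore of the lower half and released (((horizontal distance between dowel0 and bore0 below 0.005 m and z of dowel0 in the frame of lower below 0.014 m and angle between dowel0's own z axis and vertical below 0.12 rad and contact force between dowel0 and the fingers below 0.2 N) or (horizontal distance between dowel0 and bore1 below 0.005 m and z of dowel0 in the frame of lower below 0.014 m and angle between dowel0's own z axis and vertical below 0.12 rad and contact force between dowel0 and the fingers below 0.2 N) or (horizontal distance between dowel1 and bore0 below 0.005 m and z of dowel1 in the frame of lower below 0.014 m and angle between dowel1's own z axis and vertical below 0.12 rad and contact force between dowel1 and the fingers below 0.2 N) or (horizontal distance between dowel1 and bore1 below 0.005 m and z of dowel1 in the frame of lower below 0.014 m and angle between dowel1's own z axis and vertical below 0.12 rad and contact force between dowel1 and the fingers below 0.2 N))), for 0.2 s.
2. both dowels are fully down in the bores and released (((horizontal distance between dowel0 and bore0 below 0.005 m and z of each of dowel0, dowel1 in the frame of lower below 0.014 m and angle between each of dowel0, dowel1's own z axis and vertical below 0.12 rad and contact force between each of dowel0, dowel1 and the fingers below 0.2 N and horizontal distance between dowel1 and bore1 below 0.005 m) or (horizontal distance between dowel0 and bore1 below 0.005 m and z of each of dowel0, dowel1 in the frame of lower below 0.014 m and angle between each of dowel0, dowel1's own z axis and vertical below 0.12 rad and contact force between each of dowel0, dowel1 and the fingers below 0.2 N and horizontal distance between dowel1 and bore0 below 0.005 m))), for 0.2 s.
3. the upper half is carried over the row of standing blanks (underside above 105 mm, centre within 100 mm of one of them in plan) (height (world z) of upper above 0.105 m and (horizontal distance between upper and round_blank below 0.1 m or horizontal distance between upper and resin_blank below 0.1 m or horizontal distance between upper and square_blank below 0.1 m)).
At the end, for the whole second after the job is handed in: both dowels fully down in the bores (within 4 mm) and released; the upper half held still by the fingers alone, level (0.07 rad), centred (5 mm) and aligned (0.09 rad, either way round) over the lower half, its underside 2 to 22 mm above the dowel tops, touching neither (((horizontal distance between dowel0 and bore0 below 0.005 m and z of each of dowel0, dowel1 in the frame of lower below 0.014 m and angle between each of dowel0, dowel1's own z axis and vertical below 0.12 rad and contact force between each of dowel0, dowel1 and the fingers below 0.2 N and horizontal distance between dowel1 and bore1 below 0.005 m) or (horizontal distance between dowel0 and bore1 below 0.005 m and z of each of dowel0, dowel1 in the frame of lower below 0.014 m and angle between each of dowel0, dowel1's own z axis and vertical below 0.12 rad and contact force between each of dowel0, dowel1 and the fingers below 0.2 N and horizontal distance between dowel1 and bore0 below 0.005 m)) and horizontal distance between upper and lower below 0.005 m and angle between the x axis of upper and the x axis of lower, either way round below 0.09 rad and angle between upper's own z axis and vertical below 0.07 rad and z of upper in the frame of lower between 0.082 and 0.102 m and contact force between upper and the fingers above 1 N and linear speed of upper below 0.02 m/s and angular speed of upper below 0.15 rad/s and contact force between upper and lower below 0.1 N and contact force between upper and dowel0 below 0.1 N and contact force between upper and dowel1 below 0.1 N); the arm keeps its last pose, push and grip.
It fails at once if the upper half touches the dowels or the lower half (contact force between upper and lower above 1 N or contact force between upper and dowel0 above 1 N or contact force between upper and dowel1 above 1 N).
It fails at once if a standing blank of the row is disturbed (moved more than 20 mm) (distance of any of round_blank, resin_blank, square_blank from where it was at the start of the episode above 0.02 m).
It fails at once if the jar, hammer or chuck is disturbed (moved more than 20 mm) (distance of any of wax_jar, hammer, chuck from where it was at the start of the episode above 0.02 m).
It also fails if it takes over 72 s, if anything falls off the work surface, if the arm or the gripper's body presses on something with over 40 N, if the wrist force passes 120 N, or if a joint passes its speed limit or range.

## Working session

There is one attempt and no reset: what is moved stays moved. The work goes in short steps, Python scripts to look and compute and a shell command to move; the robot and the scene stay as the last step left them, time stands still between calls to the robot, and variables do not carry over. Pictures are saved under pics/ and viewed, at most 10 in all, crops included, and the job is handed in when it is done.

```bash
ls; mkdir -p pics; cat > h.py <<'E'
import numpy as np, cv2
from rig import robot
from scipy.spatial.transform import Rotation as Ro
def ray(p,px,z):
    K,R,t=map(np.array,(p["K"],p["R"],p["t"])); c=-R.T@t
    d=R.T@np.linalg.inv(K)@np.array([px[0],px[1],1.]); return (c+d*(z-c[2])/d[2])
def proj(p,X):
    K,R,t=map(np.array,(p["K"],p["R"],p["t"])); q=K@(R@np.array(X)+t); return q[:2]/q[2]
E
python3 - <<'E'
from h import *
Z=dict(lower=0,bore0=.04,bore1=.04,rack=0,dowel0=.015,dowel1=.015,upper=0,round_blank=0,resin_blank=0,square_blank=0,wax_jar=0,hammer=.01,chuck=0)
o=robot.get_obs();print(o["eef_pos"],o["orientation"],o["opening"])
for n in("scene","side"):
    p=robot.get_image(n);cv2.imwrite(f"pics/{n}0.png",p["color"])
    print(n,(-np.array(p["R"]).T@np.array(p["t"])).round(3))
    for k,z in Z.items():
        print(k,[(round(d["score"],2),np.round(d["at"]).astype(int).tolist(),ray(p,d["at"],z)[:2].round(3).tolist()) for d in robot.spot_point(k,p)[:4]])
E
```

```text
pics
[0.15606153 0.63044809 0.24917168] [-3.80392246e-01 -3.11793099e+00  2.97250961e-03] 0.0851803659407976
scene [ 1.106 -0.045  0.824]
lower [(0.68, [328, 244], [0.648, 0.085]), (0.57, [200, 261], [0.635, -0.213]), (0.29, [174, 199], [0.445, -0.269])]
bore0 [(0.92, [331, 249], [0.685, 0.082]), (0.7, [329, 218], [0.604, 0.095]), (0.32, [241, 255], [0.661, -0.114])]
bore1 [(0.92, [331, 249], [0.685, 0.082]), (0.7, [329, 218], [0.604, 0.095]), (0.32, [241, 255], [0.661, -0.114])]
rack [(0.63, [380, 174], [0.467, 0.266])]
dowel0 [(0.64, [407, 174], [0.493, 0.33]), (0.64, [344, 182], [0.486, 0.161]), (0.6, [388, 181], [0.508, 0.275]), (0.59, [369, 166], [0.447, 0.241])]
dowel1 [(0.64, [407, 174], [0.493, 0.33]), (0.64, [344, 182], [0.486, 0.161]), (0.6, [388, 181], [0.508, 0.275]), (0.59, [369, 166], [0.447, 0.241])]
upper [(0.75, [175, 196], [0.437, -0.267])]
round_blank [(0.66, [242, 253], [0.633, -0.116])]
resin_blank []
square_blank [(0.69, [242, 253], [0.635, -0.116])]
wax_jar [(0.92, [196, 260], [0.632, -0.221]), (0.18, [243, 252], [0.631, -0.113])]
hammer [(0.22, [243, 214], [0.
[... 428 characters left out ...]
8, 0.273]), (0.53, [274, 315], [0.514, 0.387]), (0.5, [341, 271], [0.432, 0.24]), (0.48, [296, 300], [0.491, 0.34])]
dowel1 [(0.53, [305, 274], [0.498, 0.273]), (0.53, [274, 315], [0.514, 0.387]), (0.5, [341, 271], [0.432, 0.24]), (0.48, [296, 300], [0.491, 0.34])]
upper [(0.97, [396, 151], [0.429, -0.268])]
round_blank [(0.74, [315, 165], [0.626, -0.12]), (0.68, [293, 198], [0.626, 0.036]), (0.41, [238, 271], [0.64, 0.302])]
resin_blank [(0.89, [386, 183], [0.418, -0.107])]
square_blank [(0.86, [348, 176], [0.523, -0.102])]
wax_jar [(0.54, [326, 147], [0.627, -0.224])]
hammer [(0.92, [250, 349], [0.526, 0.464])]
chuck [(0.86, [240, 272], [0.634, 0.304]), (0.54, [394, 146], [0.438, -0.295])]
```

View pics/scene0.png

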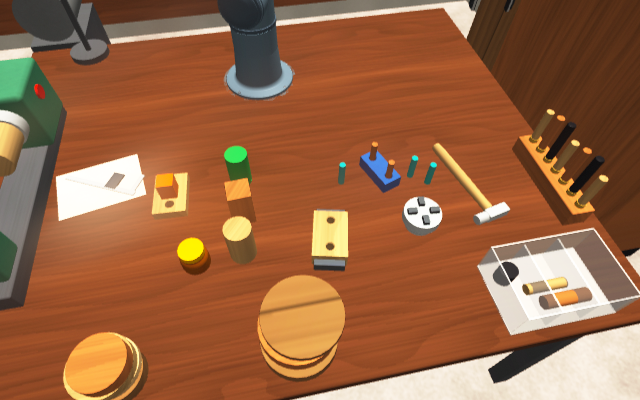

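View pics/side0.png

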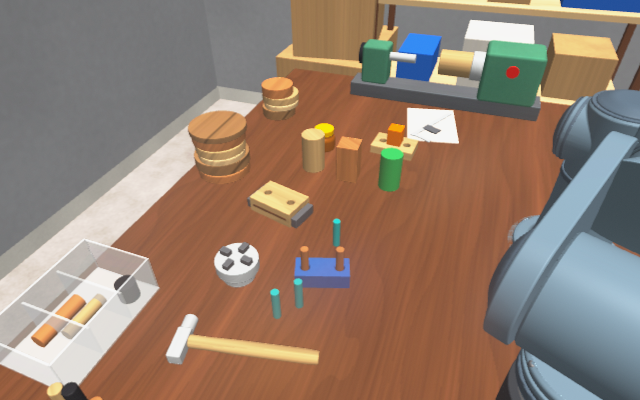

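The brown dowels in the blue stand are at scene px (374,150) and (391,170). The look-alikes are turquoise, at (342,173), (413,166) and (431,173), so I choose the brown pair. The lower half is at (330,235), the upper at (170,190), and the row at (237,160), (238,190) and (238,235).

```bash
cat >> h.py <<'E'
def go(x,y,z,a=None):
    """closing line at angle a deg (mod 180): print delta_pos, turn in tool axes"""
    o=robot.get_obs();R=Ro.from_rotvec(o["orientation"]).as_matrix();p=np.array(o["eef_pos"])
    c=np.degrees(np.arctan2(R[1,1],R[0,1])); 
    if a is None:a=c
    b=np.radians(c+(a-c+90)%180-90)
    yt=np.array([np.cos(b),np.sin(b),0]);zt=np.array([0,0,-1.]);T=np.c_[np.cross(yt,zt),yt,zt]
    print("pos",p.round(4),"close ang",c.round(1),"q1,q6",np.round(np.array(o["qpos"])[[0,5]],2),"tilt",np.degrees(np.arccos(-R[2,2])).round(2))
    print("delta",(R.T@(np.array([x,y,z])-p)).round(4).tolist(),"turn",Ro.from_matrix(R.T@T).as_rotvec(degrees=True).round(2).tolist())
E
python3 -c "
from h import *
go(.47,.262,.25,117)"
```

```text
pos [0.1563 0.631  0.2503] close ang 76.1 q1,q6 [ 1.15 -0.17] tilt 0.0
delta [-0.3932, -0.2827, 0.0003] turn [0.0, 0.0, -40.91]
```

```bash
python3 -m pendant '{"hand":[60,60,60,60,60,60,60,60],"delta_pos":[[-0.2,-0.14,0],[-0.2,-0.14,0],[-0.2,-0.14,0],[-0.2,-0.14,0],[-0.2,-0.14,0],[-0.2,-0.14,0],[-0.2,-0.14,0],[-0.2,-0.14,0]],"turn":[[0,0,-7],[0,0,-14],[0,0,-20],[0,0,-25],[0,0,-25],[0,0,-25],[0,0,-25],[0,0,-25]]}' && python3 -c "
from h import *
go(.47,.262,.25,117)"
```

```text
t: 2.07
eef_pos: [0.3179, 0.4459, 0.2505]
orientation: [-0.298, 3.127, 0.001]
contact_force: [0.6, 0.1, -0.4]
opening: 0.0511
grip_force: 0.0
pos [0.3179 0.4459 0.2505] close ang 100.9 q1,q6 [ 0.74 -1.02] tilt 0.03
delta [-0.1146, -0.2093, 0.0004] turn [0.02, 0.02, -16.11]
```

```bash
python3 -m pendant '{"hand":[60,60,60,60,60,60,60,60],"delta_pos":[[-0.115,-0.209,0],[-0.115,-0.209,0],[-0.115,-0.209,0],[-0.115,-0.209,0],[-0.115,-0.209,0],[-0.115,-0.209,0],[-0.115,-0.209,0],[-0.115,-0.209,0]],"turn":[[0,0,-7],[0,0,-14],[0,0,-16],[0,0,-16],[0,0,-16],[0,0,-16],[0,0,-16],[0,0,-16]]}' && python3 - <<'E'
from h import *
go(.47,.262,.25,117)
p=robot.get_image("wrist");cv2.imwrite("pics/w1.png",p["color"])
print((-np.array(p["R"]).T@np.array(p["t"])).round(3))
for k,z in(("rack",0),("dowel0",.015)):
    print(k,[(round(d["score"],2),np.round(d["at"]).astype(int).tolist(),ray(p,d["at"],z)[:2].round(4).tolist()) for d in robot.spot_point(k,p)])
# brown mask centroids of tops
h=cv2.cvtColor(p["color"],cv2.COLOR_BGR2HSV)
for d in robot.find_in("dowel0",p): print(d["score"],np.round(d["extent"]))
E
```

```text
t: 2.73
eef_pos: [0.4705, 0.2638, 0.2503]
orientation: [0.733, -3.055, -0.001]
contact_force: [0.7, 0.1, -0.5]
opening: 0.0513
grip_force: 0.0
pos [0.4705 0.2638 0.2503] close ang 117.0 q1,q6 [ 0.3  -1.74] tilt 0.03
delta [0.0012, -0.0014, 0.0003] turn [0.03, -0.0, -0.02]
[0.405 0.23  0.373]
rack [(0.73, [319, 165], [0.4669, 0.2604]), (0.33, [293, 306], [0.6357, 0.31])]
dowel0 [(0.96, [373, 212], [0.4839, 0.3335]), (0.89, [325, 135], [0.4348, 0.2503]), (0.68, [387, 249], [0.5143, 0.3694]), (0.61, [228, 125], [0.4695, 0.1596]), (0.59, [311, 204], [0.506, 0.2706])]
0.92 [197. 120. 235. 144.]
0.87 [318. 128. 330. 154.]
0.71 [367. 208. 393. 246.]
0.66 [302. 201. 324. 233.]
0.53 [380. 245. 402. 267.]
```

View pics/w1.png

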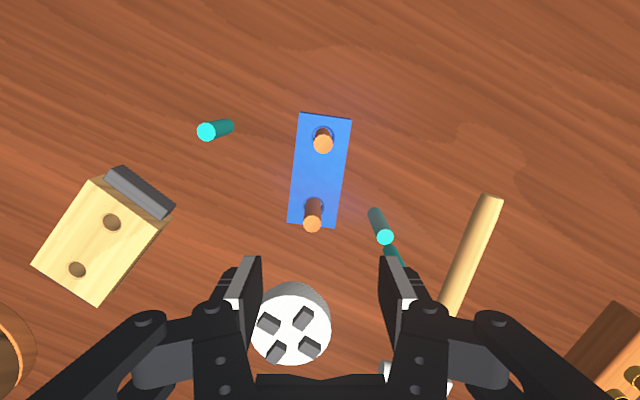

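The wrist view shows the brown dowel tops at (323,143) and (312,223) in the blue stand. The turquoise ones are off at (207,131) and (384,236), and the bores at (112,222) and (77,270).

```bash
python3 - <<'E'
from h import *
im=cv2.imread("pics/w1.png");p=robot.get_image("wrist")
h=cv2.cvtColor(im,cv2.COLOR_BGR2HSV)
m=cv2.inRange(h,(8,100,200),(20,200,255));m[:, :290]=0;m[:,345:]=0;m[:120]=0;m[240:]=0
n,l,s,c=cv2.connectedComponentsWithStats(m)
for i in range(1,n):
    if s[i,4]>60: print(s[i].tolist(),c[i].round(1),ray(p,s[i,:2]+s[i,2:4]/2-.5,.085).round(4),ray(p,c[i],.085).round(4))
b=cv2.inRange(h,(105,120,80),(125,255,255));b[:, :250]=0;b[:,400:]=0;b[250:]=0
k=max(cv2.findContours(b,0,2)[0],key=cv2.contourArea)
W=np.array([ray(p,q[0],.035)[:2] for q in k],np.float32);print("rack",cv2.minAreaRect(W))
for t in((112,222),(77,270)):
    print("bore",ray(p,t,.04).round(4))
for k in("bore0",):print([(round(d["score"],2),np.round(d["at"],1).tolist(),ray(p,d["at"],.04)[:2].round(4).tolist()) for d in robot.spot_point(k,p)])
go(.5,.28,.25,117)
E
```

```text
[314, 134, 19, 19, 280] [322.7 143.1] [0.4336 0.2495 0.085 ] [0.4338 0.2494 0.085 ]
[303, 215, 18, 18, 250] [311.5 223.5] [0.5001 0.2726 0.085 ] [0.5    0.2727 0.085 ]
rack ((0.4668237864971161, 0.2608041763305664), (0.11045908182859421, 0.04951149597764015), 19.35131072998047)
bore [0.6058 0.0995 0.04  ]
bore [0.6746 0.083  0.04  ]
[(0.94, [73.4, 269.7], [0.676, 0.0795]), (0.66, [109.3, 220.7], [0.6057, 0.0966])]
pos [0.469  0.2652 0.2503] close ang 117.2 q1,q6 [ 0.3  -1.74] tilt 0.01
delta [-0.0343, -0.001, 0.0003] turn [0.01, -0.0, 0.23]
```

```bash
python3 -c "
from h import *
go(.5,.2727,.13,109.3)"
```

```text
pos [0.469  0.2652 0.2503] close ang 117.2 q1,q6 [ 0.3  -1.74] tilt 0.01
delta [-0.031, -0.0076, 0.1203] turn [0.01, -0.0, 7.93]
```

```bash
python3 -m pendant '{"hand":[45,45,45,45,45,45,45],"delta_pos":[[-0.031,-0.0075,0.03],[-0.031,-0.0075,0.06],[-0.031,-0.0075,0.09],[-0.031,-0.0075,0.12],[-0.031,-0.0075,0.12],[-0.031,-0.0075,0.12],[-0.031,-0.0075,0.12]],"turn":[[0,0,4],[0,0,8],[0,0,8],[0,0,8],[0,0,8],[0,0,8],[0,0,8]]}' && python3 - <<'E'
from h import *
p=robot.get_image("wrist");cv2.imwrite("pics/w2.png",p["color"])
h=cv2.cvtColor(p["color"],cv2.COLOR_BGR2HSV)
m=cv2.inRange(h,(8,100,200),(20,200,255))
n,l,s,c=cv2.connectedComponentsWithStats(m)
for i in range(1,n):
    if s[i,4]>200: print(s[i].tolist(),c[i].round(1),ray(p,s[i,:2]+s[i,2:4]/2-.5,.085).round(4))
o=robot.get_obs();print("tcp px",proj(p,o["eef_pos"]),proj(p,[*o["eef_pos"][:2],.085]))
go(.5,.2727,.07,109.3)
E
```

```text
t: 3.62
eef_pos: [0.5016, 0.2722, 0.1322]
orientation: [-0.522, 3.095, 0.001]
contact_force: [0.4, -0.2, -0.4]
opening: 0.0387
grip_force: 0.0
[302, 88, 33, 35, 875] [318.4 104.8] [0.4357 0.2482 0.085 ]
[524, 162, 84, 185, 1994] [561.3 246.5] [0.4644 0.3965 0.085 ]
[543, 164, 68, 190, 201] [577.4 261.2] [0.4648 0.4034 0.085 ]
[304, 229, 31, 29, 662] [318.6 243.2] [0.5013 0.2713 0.085 ]
tcp px [320.01882977 293.99623245] [320.15767741 245.04088906]
pos [0.5022 0.2723 0.133 ] close ang 109.1 q1,q6 [ 0.3  -1.61] tilt 0.25
delta [0.0022, 0.0011, 0.063] turn [-0.01, 0.25, -0.17]
```

View pics/w2.png

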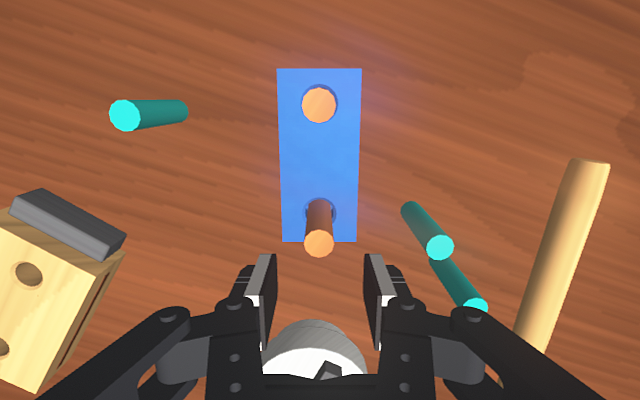

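The brown dowel's top is at (318,243), directly under the TCP's projection at (320,245). I descend and grip.

```bash
python3 -m pendant '{"hand":[45,45,45,45,0,0,0,0],"delta_pos":[[0,0,0.02],[0,0,0.04],[0,0,0.06],[0,0,0.06],[0,0,0.06],[0,0,0.06],[0,0,0.06],[0,0,0.06]],"turn":[[0,0,0],[0,0,0],[0,0,0],[0,0,0],[0,0,0],[0,0,0],[0,0,0],[0,0,0]]}' 30 && python3 -m pendant '{"hand":[0,0,0,0,0,0,0,0],"delta_pos":[[0,0,0],[0,0,0],[0,0,-0.02],[0,0,-0.04],[0,0,-0.06],[0,0,-0.08],[0,0,-0.09],[0,0,-0.09]],"turn":[[0,0,0],[0,0,0],[0,0,0],[0,0,0],[0,0,0],[0,0,0],[0,0,0],[0,0,0]]}' && python3 -c "
from h import *
go(.6055,.098,.16,77)"
```

```text
t: 4.33
eef_pos: [0.5025, 0.272, 0.0728]
orientation: [-0.52, 3.094, 0.001]
contact_force: [-0.6, -0.8, 4.6]
opening: 0.0151
grip_force: 29.7
t: 5.0
eef_pos: [0.5026, 0.272, 0.1637]
orientation: [-0.52, 3.092, 0.001]
contact_force: [-0.1, -0.2, -0.0]
opening: 0.0153
grip_force: 29.5
pos [0.5026 0.272  0.1637] close ang 109.1 q1,q6 [ 0.3  -1.61] tilt 0.36
delta [-0.0403, -0.1981, 0.004] turn [0.09, 0.35, 32.09]
```

```bash
python3 -c "
from h import *
go(.675,.0815,.16,77)"
```

```text
pos [0.5026 0.272  0.1637] close ang 109.1 q1,q6 [ 0.3  -1.61] tilt 0.36
delta [-0.1006, -0.2364, 0.0043] turn [0.09, 0.35, 32.09]
```

```bash
python3 -m pendant '{"hand":[0,0,0,0,0,0,0,0],"delta_pos":[[-0.014,-0.033,0],[-0.028,-0.067,0],[-0.043,-0.1,0],[-0.057,-0.134,0],[-0.072,-0.168,0],[-0.086,-0.202,0],[-0.1,-0.236,0],[-0.1,-0.236,0]],"turn":[[0,0,5],[0,0,10],[0,0,15],[0,0,20],[0,0,25],[0,0,30],[0,0,32],[0,0,32]]}' && python3 -m pendant '{"hand":[0,0,0],"delta_pos":[[0,0,0],[0,0,0],[0,0,0]],"turn":[[0,0,0],[0,0,0],[0,0,0]]}' && python3 - <<'E'
from h import *
go(.675,.0815,.16,77)
for n in("wrist","scene","side"):
    p=robot.get_image(n);cv2.imwrite(f"pics/{n}3.png",p["color"])
    for k in("bore0","lower"):print(n,k,[(round(d["score"],2),np.round(d["at"],1).tolist(),ray(p,d["at"],.04 if k=="bore0" else 0)[:2].round(4).tolist()) for d in robot.spot_point(k,p)])
    o=robot.get_obs();print(proj(p,o["eef_pos"]),proj(p,np.array(o["eef_pos"])-[0,0,.058]))
    h=cv2.cvtColor(p["color"],cv2.COLOR_BGR2HSV)
E
python3 - <<'E'
import cv2,numpy as np
a=cv2.imread('pics/wrist3.png')[100:400,170:470]
b=cv2.imread('pics/side3.png')[100:250,220:370]
cv2.imwrite('pics/c3.png',np.hstack([cv2.resize(a,(400,400)),cv2.resize(b,(400,400))]))
E
```

```text
t: 5.67
eef_pos: [0.6754, 0.0757, 0.159]
orientation: [0.363, 3.119, -0.002]
contact_force: [-0.2, 0.8, -0.6]
opening: 0.015
grip_force: 29.6
t: 5.92
eef_pos: [0.6713, 0.0821, 0.1592]
orientation: [-0.351, -3.12, -0.0]
contact_force: [-0.2, -0.3, 0.2]
opening: 0.015
grip_force: 29.6
pos [0.6713 0.0821 0.1592] close ang 77.2 q1,q6 [-0.05 -1.39] tilt 0.12
delta [-0.0037, 0.0002, -0.0008] turn [-0.01, -0.12, 0.16]
wrist bore0 [(0.71, [320.5, 110.5], [0.6074, 0.0973]), (0.59, [314.6, 210.1], [0.6744, 0.0777])]
wrist lower [(0.77, [317.5, 156.8], [0.6432, 0.0867])]
[319.6061976  293.92720019] [319.82652569 238.0325198 ]
scene bore0 [(0.96, [329.5, 247.6], [0.6812, 0.0794]), (0.78, [329.1, 218.4], [0.6051, 0.0956])]
scene lower [(0.57, [327.5, 239.2], [0.6364, 0.0861])]
[331.85184579 213.68635682] [330.73750548 229.14638578]
side bore0 [(0.96, [290.7, 198.6], [0.6093, 0.0844]), (0.63, [267.2, 191.8], [0.6741, 0.0794])]
side lower [(0.94, [277.3, 211.1], [0.6424, 0.0956])]
[263.23562852 150.70562852] [265.35018959 171.54022187]
```

View pics/c3.png

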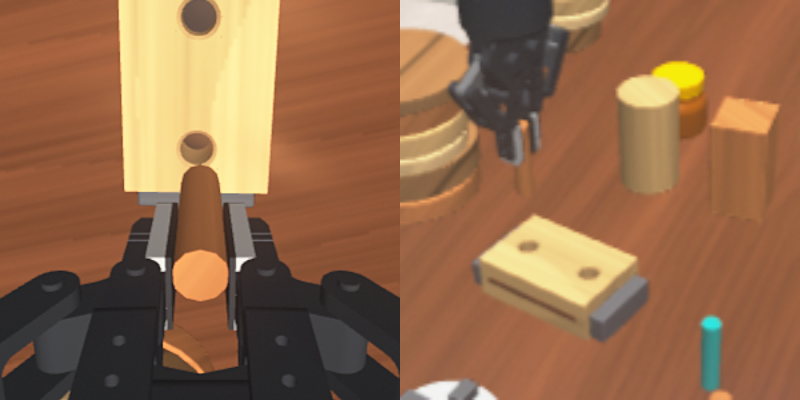

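```bash
cat > meas.py <<'E'
from h import *
def meas(top_h):
    p=robot.get_image("wrist");im=p["color"];h=cv2.cvtColor(im,cv2.COLOR_BGR2HSV);o=robot.get_obs();e=np.array(o["eef_pos"])
    print("tcp",e.round(4))
    m=cv2.inRange(h,(8,100,200),(20,200,255));m[:, :290]=0;m[:,350:]=0;m[:270]=0
    n,l,s,c=cv2.connectedComponentsWithStats(m);i=1+np.argmax(s[1:,4])
    print("dowel top",s[i].tolist(),ray(p,c[i],e[2]+top_h).round(4),"box",ray(p,s[i,:2]+s[i,2:4]/2-.5,e[2]+top_h).round(4))
    w=cv2.inRange(h,(15,40,160),(35,160,255))
    k=max(cv2.findContours(w,0,2)[0],key=cv2.contourArea)
    f=np.zeros_like(w);cv2.drawContours(f,[k],-1,255,-1)
    W=np.array([ray(p,q[0],.04)[:2] for q in k],np.float32);print("plate",cv2.minAreaRect(W))
    hole=f&~w;hole=cv2.morphologyEx(hole,cv2.MORPH_OPEN,np.ones((3,3)))
    n,l,s,c=cv2.connectedComponentsWithStats(hole)
    for i in range(1,n):
        if s[i,4]>80: print("hole",s[i].tolist(),ray(p,s[i,:2]+s[i,2:4]/2-.5,.04).round(4))
    return p
E
python3 - <<'E'
from meas import *
meas(.012);go(.675,.0815,.16,77)
E
```

```text
tcp [0.6725 0.0812 0.1604]
dowel top [300, 287, 41, 39, 1264] [0.6712 0.082  0.1724] box [0.6712 0.082  0.1724]
plate ((0.6424565315246582, 0.08743446320295334), (0.08022818714380264, 0.120132215321064), 76.10944366455078)
hole [307, 97, 26, 27, 557] [0.6083 0.096  0.04  ]
hole [308, 196, 22, 24, 335] [0.6748 0.08   0.04  ]
pos [0.6725 0.0812 0.1604] close ang 77.1 q1,q6 [-0.05 -1.39] tilt 0.01
delta [-0.0024, 0.0008, 0.0004] turn [0.0, 0.01, 0.1]
```

```bash
python3 -m pendant '{"hand":[0,0,0,0,0,0,0],"delta_pos":[[-0.0058,-0.0017,0.01],[-0.0058,-0.0017,0.03],[-0.0058,-0.0017,0.05],[-0.0058,-0.0017,0.05],[-0.0058,-0.0017,0.05],[-0.0058,-0.0017,0.05],[-0.0058,-0.0017,0.05]],"turn":[[0,0,0],[0,0,0],[0,0,0],[0,0,0],[0,0,0],[0,0,0],[0,0,0]]}' && python3 - <<'E'
from meas import *
p=meas(.012)
a=p["color"][0:330,170:470]
s=robot.get_image("scene")["color"][170:270,280:380]
b=robot.get_image("side")["color"][130:230,220:320]
cv2.imwrite('pics/c4.png',np.hstack([cv2.resize(x,(n,400)) for x,n in((a,364),(s,400))]));cv2.imwrite('pics/c4b.png',b)
E
```

```text
t: 7.0
eef_pos: [0.6789, 0.078, 0.1119]
orientation: [0.353, 3.119, 0.0]
contact_force: [-0.3, -1.5, 0.2]
opening: 0.0147
grip_force: 29.6
tcp [0.6789 0.0781 0.112 ]
dowel top [300, 287, 41, 39, 1264] [0.6776 0.0787 0.124 ] box [0.6775 0.0788 0.124 ]
plate ((0.6423481702804565, 0.08749328553676605), (0.08003979176282883, 0.12002886086702347), 76.11307525634766)
hole [307, 82, 32, 34, 873] [0.6081 0.096  0.04  ]
```

View pics/c4.png

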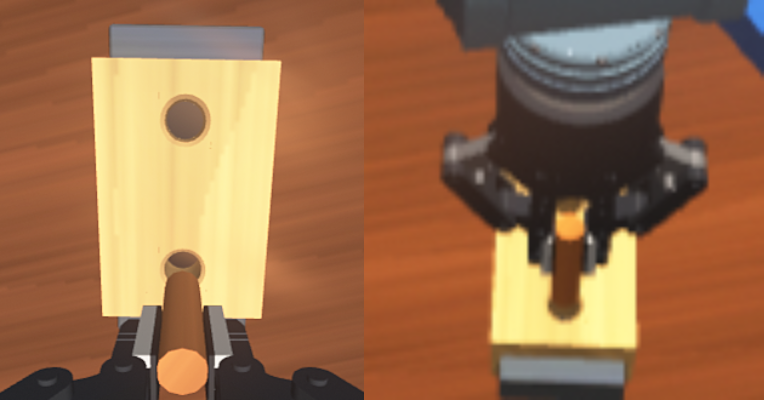

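The dowel hangs just above the far bore: foot at about (182,275) in the wrist crop, bore at (184,266). I shift 1 mm and insert.

```bash
python3 -m pendant '{"hand":[0,0,0,0,0,0,0,0],"delta_pos":[[0.0012,0.0003,0],[0.0012,0.0003,0.006],[0.0012,0.0003,0.012],[0.0012,0.0003,0.018],[0.0012,0.0003,0.024],[0.0012,0.0003,0.030],[0.0012,0.0003,0.034],[0.0012,0.0003,0.034]],"turn":[[0,0,0],[0,0,0],[0,0,0],[0,0,0],[0,0,0],[0,0,0],[0,0,0],[0,0,0]]}'
```

```text
t: 7.82
eef_pos: [0.6758, 0.0787, 0.0746]
orientation: [-0.353, -3.119, 0.0]
contact_force: [0.2, 0.2, -0.4]
opening: 0.0153
grip_force: 29.6
```

```bash
python3 -m pendant '{"hand":[0,0,40,40,40,40,40,40],"delta_pos":[[0,0,0.003],[0,0,0.004],[0,0,0.004],[0,0,0.004],[0,0,0.004],[0,0,0.004],[0,0,-0.02],[0,0,-0.05]],"turn":[[0,0,0],[0,0,0],[0,0,0],[0,0,0],[0,0,0],[0,0,0],[0,0,0],[0,0,0]]}' && python3 -m pendant '{"hand":[40,40,40,40,40],"delta_pos":[[0,0,-0.02],[0,0,-0.03],[0,0,-0.03],[0,0,-0.03],[0,0,-0.03]],"turn":[[0,0,0],[0,0,0],[0,0,0],[0,0,0],[0,0,0]]}' && python3 - <<'E'
from h import *
p=robot.get_image("wrist");cv2.imwrite("pics/w5.png",p["color"])
h=cv2.cvtColor(p["color"],cv2.COLOR_BGR2HSV)
m=cv2.inRange(h,(8,100,200),(20,200,255));m[:, :270]=0;m[:,370:]=0
n,l,s,c=cv2.connectedComponentsWithStats(m)
for i in range(1,n):
    if s[i,4]>200: print(s[i].tolist(),ray(p,c[i],.08).round(4))
go(.4347,.249,.16,109.3)
E
```

```text
t: 8.48
eef_pos: [0.6743, 0.0788, 0.1235]
orientation: [-0.353, -3.115, 0.001]
contact_force: [0.8, -0.6, -0.2]
opening: 0.0342
grip_force: 0.0
t: 8.9
eef_pos: [0.6755, 0.0788, 0.1542]
orientation: [-0.353, -3.118, 0.0]
contact_force: [0.1, 0.9, -0.2]
opening: 0.0344
grip_force: 0.0
[305, 88, 36, 35, 308] [0.6079 0.0956 0.08  ]
[290, 168, 47, 73, 813] [0.6708 0.0794 0.08  ]
[270, 349, 55, 31, 259] [0.7672 0.043  0.08  ]
pos [0.6754 0.0788 0.1539] close ang 77.1 q1,q6 [-0.05 -1.4 ] tilt 0.22
delta [0.2727, 0.1121, -0.0052] turn [0.02, -0.22, -32.21]
```

```bash
python3 -m pendant '{"hand":[45,45,45,45,45,45,45,45],"delta_pos":[[0.036,0.015,0],[0.073,0.03,0],[0.109,0.045,0],[0.146,0.06,0],[0.182,0.075,0],[0.218,0.09,0],[0.255,0.105,0],[0.272,0.112,0]],"turn":[[0,0,-5],[0,0,-10],[0,0,-15],[0,0,-20],[0,0,-25],[0,0,-30],[0,0,-32],[0,0,-32]]}' && python3 -m pendant '{"hand":[45,45,45],"delta_pos":[[0,0,0],[0,0,0.02],[0,0,0.02]],"turn":[[0,0,0],[0,0,0],[0,0,0]]}' && python3 - <<'E'
from h import *
p=robot.get_image("wrist")
h=cv2.cvtColor(p["color"],cv2.COLOR_BGR2HSV)
m=cv2.inRange(h,(8,100,200),(20,200,255));m[:, :270]=0;m[:,370:]=0
n,l,s,c=cv2.connectedComponentsWithStats(m)
for i in range(1,n):
    if s[i,4]>200: print(s[i].tolist(),ray(p,c[i],.085).round(4))
go(.435,.2487,.07,109.3)
E
```

```text
t: 9.62
eef_pos: [0.4319, 0.25, 0.1541]
orientation: [0.526, -3.092, -0.0]
contact_force: [-0.0, -0.4, -0.9]
opening: 0.0384
grip_force: 0.0
t: 9.87
eef_pos: [0.4346, 0.2478, 0.1329]
orientation: [0.52, -3.092, 0.002]
contact_force: [-0.5, 0.2, -0.2]
opening: 0.0382
grip_force: 0.0
[307, 232, 29, 28, 523] [0.4352 0.2489 0.085 ]
pos [0.4353 0.2478 0.134 ] close ang 109.1 q1,q6 [ 0.29 -1.61] tilt 0.31
delta [-0.0004, 0.0009, 0.064] turn [0.0, -0.31, -0.24]
```

```bash
python3 -m pendant '{"hand":[45,45,45,45,0,0,0,0],"delta_pos":[[0,0.001,0.02],[0,0.001,0.04],[0,0.001,0.06],[0,0.001,0.06],[0,0.001,0.06],[0,0.001,0.06],[0,0.001,0.06],[0,0.001,0.06]],"turn":[[0,0,0],[0,0,0],[0,0,0],[0,0,0],[0,0,0],[0,0,0],[0,0,0],[0,0,0]]}' 30 && python3 -m pendant '{"hand":[0,0,0,0,0,0,0,0],"delta_pos":[[0,0,0],[0,0,0],[0,0,-0.02],[0,0,-0.04],[0,0,-0.06],[0,0,-0.08],[0,0,-0.09],[0,0,-0.09]],"turn":[[0,0,0],[0,0,0],[0,0,0],[0,0,0],[0,0,0],[0,0,0],[0,0,0],[0,0,0]]}' && python3 -c "
from h import *
go(.6094,.0955,.165,76.1)"
```

```text
t: 10.58
eef_pos: [0.4373, 0.2498, 0.0777]
orientation: [-0.52, 3.096, 0.0]
contact_force: [0.4, -0.1, -0.7]
opening: 0.0152
grip_force: 30.2
t: 11.25
eef_pos: [0.4378, 0.2502, 0.1691]
orientation: [-0.52, 3.093, 0.001]
contact_force: [0.3, -0.1, -0.2]
opening: 0.0147
grip_force: 30.3
pos [0.4378 0.2502 0.1691] close ang 109.1 q1,q6 [ 0.29 -1.61] tilt 0.32
delta [-0.1115, -0.2023, 0.0048] turn [0.08, 0.32, 33.0]
```

```bash
python3 -m pendant '{"hand":[0,0,0,0,0,0,0,0],"delta_pos":[[-0.016,-0.029,0],[-0.032,-0.058,0],[-0.048,-0.087,0],[-0.064,-0.116,0],[-0.08,-0.145,0],[-0.096,-0.174,0],[-0.1115,-0.2023,0],[-0.1115,-0.2023,0]],"turn":[[0,0,5],[0,0,10],[0,0,15],[0,0,20],[0,0,25],[0,0,30],[0,0,33],[0,0,33]]}' && python3 -m pendant '{"hand":[0,0,0,0],"delta_pos":[[0,0,0],[0,0,0.02],[0,0,0.04],[0,0,0.04]],"turn":[[0,0,0],[0,0,0],[0,0,0],[0,0,0]]}' && python3 - <<'E'
from meas import *
p=meas(.0073);go(.6094,.0955,.115,76.1)
cv2.imwrite("pics/w6.png",p["color"])
q=robot.get_image("side")["color"][130:230,220:320]
a=p["color"][0:330,170:470]
cv2.imwrite('pics/c6.png',np.hstack([cv2.resize(x,(n,400)) for x,n in((a,364),(q,400))]))
E
```

```text
t: 11.92
eef_pos: [0.6106, 0.091, 0.165]
orientation: [0.389, 3.117, -0.002]
contact_force: [0.2, 0.3, -0.2]
opening: 0.0149
grip_force: 30.4
t: 12.25
eef_pos: [0.6034, 0.0959, 0.1209]
orientation: [-0.377, -3.109, 0.001]
contact_force: [-1.1, 0.1, -1.4]
opening: 0.0149
grip_force: 30.4
tcp [0.6046 0.0959 0.123 ]
dowel top [300, 278, 41, 64, 1291] [0.6008 0.0971 0.1303] box [0.6054 0.0959 0.1303]
plate ((0.6143642067909241, 0.09444831311702728), (0.08025519549846649, 0.07848745584487915), 76.09099578857422)
pos [0.6046 0.0959 0.123 ] close ang 76.2 q1,q6 [-0.03 -1.36] tilt 0.41
delta [-0.0048, 0.0008, 0.0079] turn [-0.08, -0.41, 0.08]
```

View pics/c6.png

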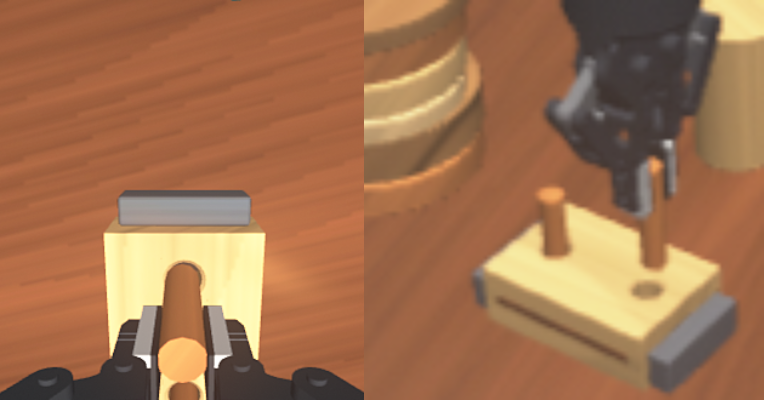

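The first dowel stands fully in its bore, at (553,220) in the side crop. The second hangs above the near bore at (648,290).

```bash
python3 - <<'E'
from meas import *
p=robot.get_image("wrist");e=np.array(robot.get_obs()["eef_pos"]);h=cv2.cvtColor(p["color"],cv2.COLOR_BGR2HSV)
m=cv2.inRange(h,(8,100,200),(20,200,255));m[:, :290]=0;m[:,350:]=0;m[:250]=0
n,l,s,c=cv2.connectedComponentsWithStats(m);i=1+np.argmax(s[1:,4]);x,y,w=s[i,:3]
t=ray(p,(x+w/2-.5,y+19.),e[2]+.0073);print(s[i],e,t,np.array([.6084,.0959])-t[:2])
R=Ro.from_rotvec(robot.get_obs()["orientation"]).as_matrix();print(R.T@np.array([*(np.array([.6084,.0959])-t[:2]),0]))
E
```

```text
[ 300  278   41   56 1272] [0.60717605 0.09568114 0.12637578] [0.60322927 0.09693516 0.13367578] [ 0.00517073 -0.00103516]
[-5.26823018e-03  2.31785122e-04 -3.28746253e-06]
```

```bash
python3 -m pendant '{"hand":[0,0,0,0,0],"delta_pos":[[-0.005,0,0.005],[-0.005,0,0.01],[-0.005,0,0.01],[-0.005,0,0.01],[-0.005,0,0.01]],"turn":[[0,0,0],[0,0,0],[0,0,0],[0,0,0],[0,0,0]]}'; python3 - <<'E'
from meas import *
p=robot.get_image("wrist");e=np.array(robot.get_obs()["eef_pos"]);h=cv2.cvtColor(p["color"],cv2.COLOR_BGR2HSV)
m=cv2.inRange(h,(8,100,200),(20,200,255));m[:, :290]=0;m[:,350:]=0;m[:250]=0
n,l,s,c=cv2.connectedComponentsWithStats(m);i=1+np.argmax(s[1:,4]);x,y,w=s[i,:3]
t=ray(p,(x+w/2-.5,y+19.),e[2]+.0073);print(s[i],e,t,np.array([.6084,.0959])-t[:2])
R=Ro.from_rotvec(robot.get_obs()["orientation"]).as_matrix();print(R.T@np.array([*(np.array([.6084,.0959])-t[:2]),0]))
w=cv2.inRange(h,(15,40,160),(35,160,255));k=max(cv2.findContours(w,0,2)[0],key=cv2.contourArea)
print(cv2.minAreaRect(np.array([ray(p,q[0],.04)[:2] for q in k],np.float32)))
E
```

```text
t: 12.82
eef_pos: [0.6127, 0.0937, 0.1165]
orientation: [0.38, 3.118, -0.0]
contact_force: [0.7, 1.8, 0.1]
opening: 0.0148
grip_force: 30.4
[ 300  278   41   60 1296] [0.61276068 0.09370406 0.11657565] [0.61063765 0.09463161 0.12387565] [-0.00223765  0.00126839]
[ 2.47693690e-03  6.93302208e-04 -9.39045480e-07]
((0.6192123889923096, 0.09325046092271805), (0.08024179935455322, 0.08613315224647522), 76.08817291259766)
```

```bash
python3 -m pendant '{"hand":[0,0,0,0,0,0,0,0],"delta_pos":[[0.0023,0.0006,0.004],[0.0023,0.0006,0.008],[0.0023,0.0006,0.008],[0.0023,0.0006,0.014],[0.0023,0.0006,0.02],[0.0023,0.0006,0.026],[0.0023,0.0006,0.032],[0.0023,0.0006,0.032]],"turn":[[0,0,0],[0,0,0],[0,0,0],[0,0,0],[0,0,0],[0,0,0],[0,0,0],[0,0,0]]}'
```

```text
t: 13.53
eef_pos: [0.6094, 0.0948, 0.0823]
orientation: [-0.38, -3.115, 0.0]
contact_force: [0.5, 1.5, -0.7]
opening: 0.0146
grip_force: 30.4
```

```bash
python3 -m pendant '{"hand":[0,0,0,40,40,40,40,40],"delta_pos":[[0,0,0.004],[0,0,0.007],[0,0,0.007],[0,0,0.007],[0,0,0.007],[0,0,0.007],[0,0,0.007],[0,0,-0.02]],"turn":[[0,0,0],[0,0,0],[0,0,0],[0,0,0],[0,0,0],[0,0,0],[0,0,0],[0,0,0]]}' && python3 -m pendant '{"hand":[40,40,40,40,40,40],"delta_pos":[[0,0,-0.03],[0,0,-0.06],[0,0,-0.09],[0,0,-0.12],[0,0,-0.12],[0,0,-0.12]],"turn":[[0,0,0],[0,0,0],[0,0,0],[0,0,0],[0,0,0],[0,0,0]]}' && python3 - <<'E'
from h import *
q=robot.get_image("side");p=robot.get_image("scene")
print("up",[(n,round(d["score"],2),ray(i,d["at"],0)[:2].round(4).tolist()) for n,i in(("side",q),("scene",p)) for d in robot.spot_point("upper",i)])
a=q["color"];b=p["color"]
cv2.imwrite('pics/c7.png',np.hstack([cv2.resize(a[130:230,220:320],(380,380)),cv2.resize(b[160:260,120:220],(380,380))]))
# outline of upper plate top + block
go(.432,-.268,.22)
E
```

```text
t: 14.2
eef_pos: [0.6066, 0.0948, 0.0992]
orientation: [-0.379, -3.108, 0.002]
contact_force: [-0.1, 0.6, -0.9]
opening: 0.0343
grip_force: 0.0
t: 14.7
eef_pos: [0.6118, 0.0948, 0.2272]
orientation: [0.38, 3.113, 0.001]
contact_force: [-0.6, 0.1, -0.7]
opening: 0.034
grip_force: 0.0
up [('scene', 0.55, [0.4331, -0.2689])]
pos [0.6095 0.0948 0.2222] close ang 76.1 q1,q6 [-0.03 -1.36] tilt 0.2
delta [0.0851, -0.3949, 0.0028] turn [-0.04, -0.2, -0.0]
```

View pics/c7.png

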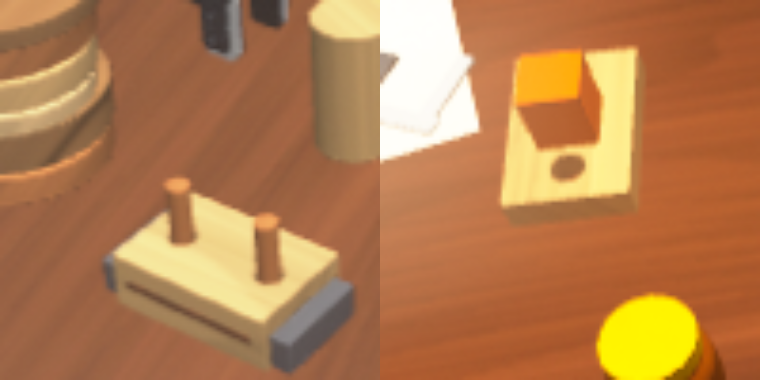

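Both dowels are fully down, at (180,215) and (268,250) in the side crop. Next is the upper half, lying at scene px (170,190).

```bash
python3 -m pendant '{"hand":[100,100,100,100,100,100,100,100],"delta_pos":[[0.007,-0.033,-0.02],[0.014,-0.066,-0.03],[0.021,-0.1,-0.03],[0.028,-0.133,-0.03],[0.035,-0.166,-0.03],[0.043,-0.2,-0.03],[0.05,-0.23,-0.03],[0.057,-0.265,-0.03]],"turn":[[0,0,0],[0,0,0],[0,0,0],[0,0,0],[0,0,0],[0,0,0],[0,0,0],[0,0,0]]}' && python3 -m pendant '{"hand":[100,100,100,100,100,100],"delta_pos":[[0.007,-0.033,0],[0.014,-0.066,0],[0.021,-0.1,0],[0.028,-0.13,0],[0.028,-0.13,0],[0.028,-0.13,0]],"turn":[[0,0,0],[0,0,0],[0,0,0],[0,0,0],[0,0,0],[0,0,0]]}' && cat > mu.py <<'E'
from h import *
def mu():
    p=robot.get_image("wrist");h=cv2.cvtColor(p["color"],cv2.COLOR_BGR2HSV)
    w=cv2.inRange(h,(15,30,150),(35,170,255))|cv2.inRange(h,(5,170,120),(22,255,255))
    w=cv2.morphologyEx(w,cv2.MORPH_OPEN,np.ones((3,3)));w[:, :150]=0;w[:,490:]=0
    k=max(cv2.findContours(w,0,2)[0],key=cv2.contourArea)
    print("plate",cv2.boundingRect(k),cv2.minAreaRect(np.array([ray(p,q[0],.024)[:2] for q in k],np.float32)))
    o=cv2.inRange(h,(10,220,230),(25,255,255));k=max(cv2.findContours(o,0,2)[0],key=cv2.contourArea)
    print("block top",cv2.boundingRect(k),cv2.minAreaRect(np.array([ray(p,q[0],.074)[:2] for q in k],np.float32)))
    print([(round(d["score"],2),ray(p,d["at"],0)[:2].round(4)) for d in robot.spot_point("upper",p)])
    return p
E
python3 - <<'E'
from mu import *
p=mu();cv2.imwrite("pics/w8.png",p["color"]);go(.432,-.268,.12)
E
```

```text
t: 15.57
eef_pos: [0.49, -0.1492, 0.2527]
orientation: [-0.379, -3.116, -0.002]
contact_force: [1.4, 0.9, -0.3]
opening: 0.0856
grip_force: 0.0
t: 16.07
eef_pos: [0.432, -0.2689, 0.2529]
orientation: [-0.385, -3.116, -0.003]
contact_force: [-0.3, 0.7, -0.5]
opening: 0.0857
grip_force: 0.0
plate (264, 117, 99, 126) ((0.4400267004966736, -0.27580589056015015), (0.08041344583034515, 0.12019170820713043), 86.7317886352539)
block top (385, 333, 51, 43) ((0.6287871599197388, -0.2219468057155609), (0.05207192152738571, 0.052025873214006424), 75.87841796875)
[(0.57, array([ 0.4442, -0.276 ]))]
pos [ 0.4329 -0.2675  0.2532] close ang 76.1 q1,q6 [-0.78 -2.1 ] tilt 0.12
delta [0.0005, -0.0009, 0.1332] turn [0.08, -0.1, 0.0]
```

View pics/w8.png

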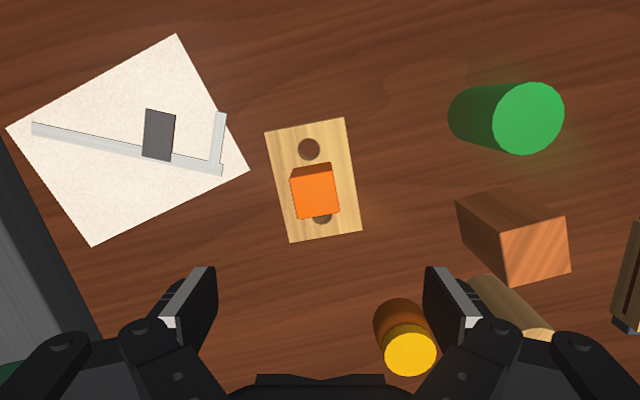

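The wrist view shows the upper half at (313,180) with its orange block top at (316,195). The green (528,118) and square (520,250) blanks are clear of the fingers.

```bash
python3 - <<'E'
from h import *
p=robot.get_image("wrist");print(ray(p,(316,195),.074));go(.44,-.2758,.14,86.7)
E
```

```text
[ 0.44090801 -0.27264719  0.074     ]
pos [ 0.4332 -0.2672  0.2535] close ang 76.1 q1,q6 [-0.78 -2.11] tilt 0.09
delta [-0.0088, -0.0068, 0.1135] turn [0.07, -0.06, -10.56]
```

```bash
python3 -m pendant '{"hand":[100,100,100,100,100,100,100],"delta_pos":[[-0.009,-0.006,0.03],[-0.009,-0.006,0.06],[-0.009,-0.006,0.09],[-0.009,-0.006,0.113],[-0.009,-0.006,0.113],[-0.009,-0.006,0.113],[-0.009,-0.006,0.113]],"turn":[[0,0,-5],[0,0,-10],[0,0,-10.6],[0,0,-10.6],[0,0,-10.6],[0,0,-10.6],[0,0,-10.6]]}'; python3 - <<'E'
from mu import *
p=robot.get_image("wrist");h=cv2.cvtColor(p["color"],cv2.COLOR_BGR2HSV)
o=cv2.inRange(h,(8,200,215),(16,255,255));o[:, :200]=0;o[:,440:]=0
k=max(cv2.findContours(o,0,2)[0],key=cv2.contourArea)
print("block top",cv2.boundingRect(k),cv2.minAreaRect(np.array([ray(p,q[0],.074)[:2] for q in k],np.float32)))
w=cv2.inRange(h,(15,30,150),(35,170,255))|cv2.inRange(h,(5,170,120),(22,255,255));w[:, :200]=0;w[:,440:]=0
k=max(cv2.findContours(w,0,2)[0],key=cv2.contourArea)
print("plate",cv2.boundingRect(k),cv2.minAreaRect(np.array([ray(p,q[0],.024)[:2] for q in k],np.float32)))
cv2.imwrite("pics/w9.png",p["color"]);go(.44,-.2752,.055,86.7)
E
```

```text
t: 16.8
eef_pos: [0.4414, -0.2762, 0.1428]
orientation: [0.089, 3.139, -0.002]
contact_force: [0.5, 0.5, 0.3]
opening: 0.0853
grip_force: 0.0
block top (288, 194, 67, 63) ((0.43933436274528503, -0.27540284395217896), (0.03823760896921158, 0.03841511160135269), 86.79100799560547)
plate (262, 116, 120, 162) ((0.43983879685401917, -0.27531227469444275), (0.08091139793395996, 0.11999741941690445), 86.62982177734375)
pos [ 0.4417 -0.2767  0.1435] close ang 86.7 q1,q6 [-0.78 -2.29] tilt 0.21
delta [0.002, 0.0016, 0.0884] turn [-0.14, 0.16, 0.04]
```

```bash
python3 -m pendant '{"hand":[100,100,100,100,100,100,100],"delta_pos":[[0.002,0.0015,0.02],[0.002,0.0015,0.045],[0.002,0.0015,0.07],[0.002,0.0015,0.088],[0.002,0.0015,0.088],[0.002,0.0015,0.088],[0.002,0.0015,0.088]],"turn":[[0,0,0],[0,0,0],[0,0,0],[0,0,0],[0,0,0],[0,0,0],[0,0,0]]}' && python3 -m pendant '{"hand":[0,0,0,0,0,0,0,0],"delta_pos":[[0,0,0],[0,0,0],[0,0,0],[0,0,0],[0,0,0],[0,0,0],[0,0,0],[0,0,0]],"turn":[[0,0,0],[0,0,0],[0,0,0],[0,0,0],[0,0,0],[0,0,0],[0,0,0],[0,0,0]]}' 80
```

```text
t: 17.43
eef_pos: [0.4398, -0.2757, 0.0556]
orientation: [0.09, 3.137, -0.004]
contact_force: [-0.1, 0.5, 0.1]
opening: 0.085
grip_force: 0.0
t: 18.1
eef_pos: [0.439, -0.2752, 0.0543]
orientation: [0.091, 3.139, -0.002]
contact_force: [-1.6, -0.4, 6.9]
opening: 0.0393
grip_force: 80.7
```

```bash
python3 -m pendant '{"hand":[0,0,0,0,0,0,0,0],"delta_pos":[[0,0,-0.015],[0,0,-0.04],[0,0,-0.07],[0,0,-0.1],[0,0,-0.13],[0,0,-0.16],[0,0,-0.18],[0,0,-0.18]],"turn":[[0,0,0],[0,0,0],[0,0,0],[0,0,0],[0,0,0],[0,0,0],[0,0,0],[0,0,0]]}' 80 && python3 -c "
from h import *
go(.6424,.0875,.235,76.1)"
```

```text
t: 18.77
eef_pos: [0.44, -0.276, 0.2378]
orientation: [0.09, 3.134, -0.009]
contact_force: [0.7, -0.5, -2.5]
opening: 0.0392
grip_force: 81.7
pos [ 0.44   -0.276   0.2378] close ang 86.7 q1,q6 [-0.78 -2.29] tilt 0.48
delta [-0.1811, 0.3745, 0.0019] turn [-0.28, 0.39, 10.6]
```

```bash
python3 -m pendant '{"hand":[0,0,0,0,0,0,0,0],"delta_pos":[[-0.006,0.013,0],[-0.017,0.035,0],[-0.03,0.062,0],[-0.043,0.09,0],[-0.057,0.118,0],[-0.07,0.145,0],[-0.084,0.173,0],[-0.097,0.2,0]],"turn":[[0,0,0],[0,0,1],[0,0,2],[0,0,3],[0,0,4],[0,0,5],[0,0,6],[0,0,7]]}' && python3 -m pendant '{"hand":[0,0,0,0,0,0,0,0],"delta_pos":[[-0.013,0.027,0],[-0.026,0.054,0],[-0.039,0.082,0],[-0.052,0.108,0],[-0.062,0.13,0],[-0.065,0.135,0],[-0.065,0.135,0],[-0.065,0.135,0]],"turn":[[0,0,0],[0,0,0],[0,0,0],[0,0,0],[0,0,0],[0,0,0],[0,0,0],[0,0,0]]}' && python3 -c "
from h import *
go(.6424,.0875,.235,76.1)"
```

```text
t: 19.43
eef_pos: [0.5461, -0.0785, 0.2302]
orientation: [-0.283, -3.125, -0.002]
contact_force: [1.0, 0.5, -3.2]
opening: 0.0393
grip_force: 81.5
t: 20.1
eef_pos: [0.6338, 0.0405, 0.2309]
orientation: [-0.282, -3.125, 0.001]
contact_force: [-0.1, -0.5, -2.7]
opening: 0.0393
grip_force: 81.8
pos [0.6338 0.0405 0.2309] close ang 79.7 q1,q6 [-0.11 -1.51] tilt 0.22
delta [-0.0001, 0.0477, -0.0041] turn [-0.05, -0.22, 3.61]
```

```bash
python3 -m pendant '{"hand":[0,0,0,0,0,0,0,0],"delta_pos":[[0,0.02,0],[0,0.038,0],[0,0.0477,0],[0,0.0477,0.01],[0,0.0477,0.02],[0,0.0477,0.03],[0,0.0477,0.03],[0,0.0477,0.03]],"turn":[[0,0,2],[0,0,3.6],[0,0,3.6],[0,0,3.6],[0,0,3.6],[0,0,3.6],[0,0,3.6],[0,0,3.6]]}' && python3 - <<'E'
from h import *
go(.6424,.0875,.145,76.1)
p=robot.get_image("wrist");h=cv2.cvtColor(p["color"],cv2.COLOR_BGR2HSV);z=robot.get_obs()["eef_pos"][2]
w=cv2.inRange(h,(15,30,150),(35,170,255))|cv2.inRange(h,(5,170,120),(22,255,255));w[:, :200]=0;w[:,440:]=0
k=max(cv2.findContours(w,0,2)[0],key=cv2.contourArea)
print("plate",cv2.boundingRect(k),cv2.minAreaRect(np.array([ray(p,q[0],z-.0303)[:2] for q in k],np.float32)))
a=p["color"];b=robot.get_image("side")["color"]
cv2.imwrite("pics/c10.png",np.hstack([cv2.resize(a[60:400,150:490],(400,400)),cv2.resize(b[60:240,190:370],(400,400))]))
E
```

```text
t: 20.77
eef_pos: [0.6425, 0.0868, 0.2014]
orientation: [-0.381, -3.115, 0.001]
contact_force: [-0.6, 0.2, -2.8]
opening: 0.0392
grip_force: 82.1
pos [0.6425 0.0868 0.2014] close ang 76.0 q1,q6 [-0.04 -1.37] tilt 0.19
delta [0.0001, 0.0007, 0.0564] turn [-0.05, -0.18, -0.06]
plate (227, 116, 186, 254) ((0.641059398651123, 0.087420754134655), (0.0800042524933815, 0.1295284777879715), 76.03321075439453)
```

View pics/c10.png

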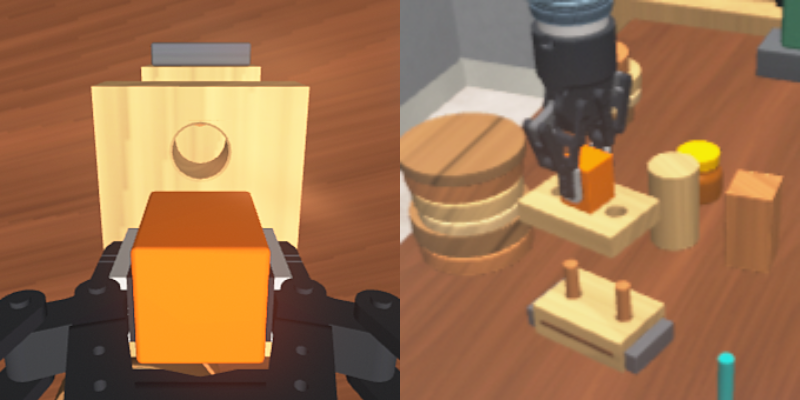

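The plate is held level, its near hole at (200,150) in the wrist crop, above both standing dowels. I lower it to the hover height.

```bash
python3 -m pendant '{"hand":[0,0,0,0,0,0,0,0],"delta_pos":[[0,0.0005,0.008],[0,0.0005,0.018],[0,0.0005,0.028],[0,0.0005,0.035],[0,0.0005,0.035],[0,0.0005,0.035],[0,0.0005,0.035],[0,0.0005,0.035]],"turn":[[0,0,0],[0,0,0],[0,0,0],[0,0,0],[0,0,0],[0,0,0],[0,0,0],[0,0,0]]}' && python3 - <<'E'
from h import *
go(.6424,.0875,.145,76.1)
p=robot.get_image("wrist");h=cv2.cvtColor(p["color"],cv2.COLOR_BGR2HSV);z=robot.get_obs()["eef_pos"][2]
print("near end->centre",(ray(p,(228.2,133.1),z-.0303)+ray(p,(413.5,133.1),z-.0303))[:2]/2+.06*np.array([.9708,-.2403]))
# hole in upper's top
w=cv2.inRange(h,(15,30,150),(35,170,255));print("rows of saturation col 260:",[ (r,h[r,260].tolist()) for r in range(100,150,4)])
K=[ (n,[(round(d["score"],2),ray(i,d["at"],z-.0543)[:2].round(4).tolist()) for d in robot.spot_point("upper",i)]) for n in("side","scene") for i in[robot.get_image(n)]];print(K)
E
```

```text
t: 21.53
eef_pos: [0.6441, 0.0882, 0.169]
orientation: [0.38, 3.117, 0.0]
contact_force: [0.1, 0.8, -2.5]
opening: 0.0392
grip_force: 82.1
pos [0.6441 0.0882 0.169 ] close ang 76.1 q1,q6 [-0.04 -1.37] tilt 0.07
delta [0.0015, -0.0011, 0.024] turn [0.02, 0.07, -0.0]
near end->centre [0.64521536 0.08864864]
rows of saturation col 260: [(100, [10, 154, 146]), (104, [10, 154, 142]), (108, [10, 155, 153]), (112, [11, 153, 157]), (116, [10, 156, 152]), (120, [10, 155, 155]), (124, [9, 167, 134]), (128, [10, 160, 139]), (132, [16, 125, 143]), (136, [23, 103, 251]), (140, [23, 103, 251]), (144, [23, 103, 251]), (148, [23, 106, 250])]
[('side', [(0.68, [0.6472, 0.0826])]), ('scene', [(0.59, [0.6419, 0.0999])])]
```

```bash
python3 -m pendant '{"hand":[0,0,0,0,0,0,0,0],"delta_pos":[[0.002,-0.0013,0],[0.002,-0.0013,0.005],[0.002,-0.0013,0.011],[0.002,-0.0013,0.017],[0.002,-0.0013,0.022],[0.002,-0.0013,0.022],[0.002,-0.0013,0.022],[0.002,-0.0013,0.022]],"turn":[[0,0,0],[0,0,0],[0,0,0],[0,0,0],[0,0,0],[0,0,0],[0,0,0],[0,0,0]]}' && python3 -m pendant '{"hand":[0,0,0,0,0,0,0,0],"delta_pos":[[0,0,0],[0,0,0],[0,0,0],[0,0,0],[0,0,0],[0,0,0],[0,0,0],[0,0,0]],"turn":[[0,0,0],[0,0,0],[0,0,0],[0,0,0],[0,0,0],[0,0,0],[0,0,0],[0,0,0]]}' && python3 - <<'E'
from h import *
go(.6424,.0875,.145,76.1)
p=robot.get_image("wrist");z=robot.get_obs()["eef_pos"][2]
print("near end->centre",(ray(p,(228.2,133.1),z-.0303)+ray(p,(413.5,133.1),z-.0303))[:2]/2+.06*np.array([.9708,-.2403]))
h=cv2.cvtColor(p["color"],cv2.COLOR_BGR2HSV);print([(r,h[r,260].tolist()) for r in range(126,142,2)],[(c,h[145,c].tolist()) for c in(224,228,232,408,412,416)])
e=p["color"]; 
# near hole of the upper: dark/other pixels inside
g=cv2.cvtColor(e[150:230,280:360],cv2.COLOR_BGR2GRAY);print(g[::8,::8])
print(np.abs(robot.get_obs()["qvel"]).max())
E
```

```text
t: 22.45
eef_pos: [0.6415, 0.0874, 0.1463]
orientation: [0.38, 3.118, 0.0]
contact_force: [0.3, 0.2, -3.4]
opening: 0.0391
grip_force: 82.1
t: 23.12
eef_pos: [0.6414, 0.0874, 0.1463]
orientation: [0.38, 3.118, -0.0]
contact_force: [-1.0, 0.3, -3.2]
opening: 0.0394
grip_force: 82.1
pos [0.6414 0.0874 0.1463] close ang 76.1 q1,q6 [-0.04 -1.37] tilt 0.0
delta [-0.001, 0.0004, 0.0013] turn [-0.0, 0.0, -0.01]
near end->centre [0.64246426 0.08785636]
[(126, [25, 91, 254]), (128, [25, 97, 255]), (130, [16, 127, 149]), (132, [16, 127, 145]), (134, [26, 93, 255]), (136, [23, 100, 252]), (138, [23, 101, 252]), (140, [23, 101, 252])] [(224, [11, 158, 163]), (228, [18, 122, 250]), (232, [23, 99, 252]), (408, [25, 92, 254]), (412, [14, 139, 226]), (416, [10, 156, 173])]
[[223 220 222 223 224 223 236 234 230 232]
 [223 219 222 222 223 222 235 233 229 232]
 [222 219 225 223 174 192 177 235 230 233]
 [222 218 224 216 190 185 181 225 231 232]
 [222 217 194 219 190 184 179 223 179 232]
 [222 218 173 222 209 220 219 212 170 232]
 [221 222 219 138 144 217 139 136 204 231]
 [220 221 224 188 135 138 137 203 226 229]
 [220 221 226 221 221 221 233 229 226 228]
 [217 185 193 188 189 196 203 198 196 201]]
0.0008309091833110062
```

The plate's measured centre (0.6425, 0.0879) matches the lower half's (0.6424, 0.0875). Its underside is at about 0.092 m, it is level, and the arm is still, so I hand it in.

```bash
python3 -c "
from rig import robot
print(robot.job_done())"
```

```text
the job is handed in; nothing more can be done
None
```

I handed the job in without seeing a verdict: both dowels are fully down in the bores and released, and the arm is holding the upper half level and aligned about 12 mm above them, within about 1 mm of centre by the last wrist-camera measurement.

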